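# Unbolt the germination box and hold its lid half open

### The arm

A 6-joint arm with a two-finger parallel gripper is mounted at the origin on the work surface. World frame = base frame: x ahead of the robot, y to its left, z up, the work surface at z = 0. Lengths are in m, angles in rad, forces in N, time in s.
With the tool pointing down it reaches from about 0.25 to 0.775 m from the base axis. Payload 4 kg.
Tool frame: the origin (TCP) lies midway between the tips of the shut fingers; the grasp point (between the pads) lies 19 mm behind it; z points along the fingers, y is the line along which they close (so a half turn about z gives the same grasp; the last joint's range is limited). The gripper opens to 94 mm and grips with 3 to 60 N. Pads are 16 mm wide; open, the fingers measure 119 mm over their backs; the gripper's body (75 mm by 177 mm) begins 78 mm behind the grasp point.
Start: joints at [1.178, 0.087, 1.371, -0, 1.684, -0.103], TCP at [0.157, 0.527, 0.206] pointing down, gripper open.
Joint ranges: [-3.1, 3.1], [-0.76, 2.03], [0.27, 2.55], [-1.08, 4.22], [0.17, 2.65], [-2.57, 2.57]. Speed limits (rad/s): [2.79, 2.79, 3.14, 3.14, 3.14, 3.14].

### API

Orientations are given as [roll, pitch, yaw] about the fixed x, y, z axes, in that order (R = Rz(yaw) Ry(pitch) Rx(roll)).
In Python, from bench import get_obs, snapshot, close_job gives the robot as it stands. The module is installed in compiled form; this text tells all that it offers.
- The arm moves only by the tool drive_tool, never from a script. Its argument "commands" is a list of rows, each a list of 6 numbers: the shift along the tool's x, y, z in units of 0.04 m (1.0 is 0.04 m), then the turn, a rotation vector about the tool's x, y, z in units of 0.1 rad (1.0 is 0.1 rad). In form: [[dx, dy, dz, wx, wy, wz], ...]. A call has 1 to 20 rows; each row shifts and turns the commanded pose from where the row before left it, along the tool's axes as they then stand; what a row does not reach is not made up. A row lasts 1/8 s, in which the tool goes at most 62.5 mm and 10.7 degrees, less where a joint would pass 70% of its speed; a pose out of reach is approached as far as the arm can. A call with a number of a shift or a turn outside -1 to 1 is refused whole. A call with a gripper value outside its range is refused whole. "gripper" is the closure, from 0 (fully open) to 1 (shut), set as the call begins (left out, the last holds). The fingers move at their own pace and stop on an object; the grip force is fixed at half the most. Time passes only in rows, so rows that do not move let the fingers close. It gives the time, the measured TCP pose, the force, the opening and the grip force at its end, in the units of the state.
- get_obs(): the state, without advancing time (a new reading comes with each control period).
- snapshot(name): name is "scene" or "side" or "wrist"; returns a dict with "image" (480x640x3 uint8, blue, green, red), "range_z" (480x640 float32, m along the optical axis (not along the pixel's ray), 0 where there is no reading), "fx", "fy", "cx", "cy" (pixels), "rvec" (rotation vector, rad) and "tvec" (3), from world to camera coordinates, as OpenCV has them. Camera axes: x right, y down, z forward; pixel columns grow to the right and rows downward; lengths in m; the calibration is good to about 2 mm. A picture is of the moment at which its call begins.
- close_job(): hands the job in; it is judged then, once.
The state is a dict: "time": time; "joint_positions": joint angles; "qvel": joint speeds; "joint_torque": joint torques, N m; "tool_pos": TCP position; "ee_rot": TCP orientation; "wrist_force": force on the tool from outside, world axes, zero at the start; "wrist_torque": the same for the moment, N m; "width": finger opening in m; "finger_force": force on a finger pad.
Only numpy, scipy, OpenCV 4.12 (cv2) and the standard library are available. Lean on these libraries where they do the work, as an engineer would, in place of code of your own. Each camera call takes 0.05 s, during which the arm holds its last target. There are 200 camera calls.

### The job

The seedlings in the lidded germination box need looking at. Slide the lid's transport lock knob, on the console beside the lid, all the way back to its unlocked end stop; then lift the lid by its bar handle and hold it open at 45 degrees. The lid falls shut if let go, so finish while still holding it there with the gripper, keeping it still; leave everything else where it stands.

Things in the scene. Friction and masses are not known exactly. Their poses are not given: they have to be found in the camera images.
- germinator: Germination box, fixed to the bench, 240 (x) x 300 (y) x 110 mm high without lid; its place and yaw vary. Origin: centre of its underside; x points to its back (hinge side, away from the robot at yaw 0), y to its left, z up. The left 220 mm (y -70 to +150) is a white plastic tub under the lid, with low seedlings inside; the right 80 mm (y -150 to -70) is a grey console, flat top 110 mm above the bench, that carries the lock. A small vial stands on the console's rear end.
- lid (a joint): Opening angle of the lid in rad: 0 shut, grows as its front edge rises, stop at 1.4; 45 degrees = 0.785. The lid (240 x 220 mm, grey frame with clear window, lower face 2 mm and top face 12 mm above the hinge axis when shut, mass 0.35 to 0.7 kg) is hinged along its back edge and falls shut by its weight whenever it is not held. It hardly rises at all while bolted.
- lid_hinge (a point): Point on the hinge axis, midway along it: at x +120, y +40, z +110 mm in the germinator's frame. The axis runs along the germinator's y.
- lid_bar (a point): Centre of the lid's steel bar handle: a round bar 14 mm thick along the germinator's y, on two end posts 110 mm apart (96 mm free between them), its centre line 35 mm above the lid's top face. Shut, it lies 210 mm in front of (-x) and 47 mm above the hinge axis; the bar moves with the lid on a circle about that axis. It can be pinched from above across its thickness and turns between the finger pads as the lid rises.
- lock (a joint): Travel of the lock knob in m: 0 fully forward (bolted), 0.05 fully back at its end stop (unlocked). It starts between 0 and 0.015 and slides along the germinator's +x (towards the hinge side) against about 1.5 N of friction, and stays where it is left. The knob's steel tongue lies over a lug on the lid's right edge and clears it after about 0.02 of travel.
- lock_top (a point): Centre of the top of the black lock knob, 24 (x) x 16 (y) x 40 mm tall, standing on the console, top 150.5 mm above the bench. At travel q its centre is at x -50 mm + q, y -115 mm in the germinator's frame. From its left side a steel tongue 20 mm wide reaches 32 mm towards the lid, 10 to 16 mm above the console. Front and back faces are free for the fingers.
- tray: Bystander, fixed: open white cell tray with seedlings, 260 x 200 x 55 mm, seedlings up to 55 mm above it (seen only). Origin: centre of its underside.
- pot_a: Bystander, loose: black round plant pot, 70 mm wide, 70 mm high, near the left side of the germinator. Origin: centre of its underside.
- pot_b: Bystander, loose: terracotta round plant pot, 70 mm wide, 70 mm high, in front of the tray. Origin: centre of its underside.
- vial: Bystander, loose: small amber seed vial, 28 mm wide, 50 mm high, standing on the rear end of the console at about x +100, y -115 mm in the germinator's frame. Origin: centre of its underside.
- spray: Bystander, loose: white bottle, 64 mm wide, 180 mm high, at the back of the bench. Origin: centre of its underside.
- notebook: Bystander, loose: closed notebook, 154 x 214 x 16 mm, lying at the right front. Origin: centre of its underside.
- trowel: Bystander, loose: hand spatula 200 mm long with black handle, 20 mm high, lying in front of the robot. Origin: under its middle.

How it is judged:
On the way:
1. the lock knob is at its unlocked end stop (within 4 mm) while the lid is still shut (value of joint lock above 0.046 m and value of joint lid below 0.05 rad), for 0.2 s.
At the end, for the whole second after the job is handed in: The lid stands still (under 0.08 rad/s) at 45 degrees, 5 degrees either way, carried by the gripper's fingers (contact over 0.5 N) and by no other object; the lock knob is still within 4 mm of its unlocked end stop (value of joint lid between 0.698 and 0.873 rad and velocity of joint lid between -0.08 and 0.08 rad/s and contact force between lid and the fingers above 0.5 N and value of joint lock above 0.046 m and contact force between lid and pot_a below 0.1 N and contact force between lid and pot_b below 0.1 N and contact force between lid and vial below 0.1 N and contact force between lid and spray below 0.1 N and contact force between lid and notebook below 0.1 N and contact force between lid and trowel below 0.1 N); the arm keeps its last pose, push and grip.
It fails at once if a loose bystander (pot, vial, bottle, notebook or spatula) is shifted by more than 30 mm (distance of any of pot_a, pot_b, vial, spray, notebook, trowel from where it was at the start of the episode above 0.03 m).
It also fails if it takes over 43 s, if anything falls off the work surface, if the arm or the gripper's body presses on something with over 40 N, if the wrist force passes 120 N, or if a joint passes its speed limit or range.

## Working session

There is one attempt and no reset: what is moved stays moved. The work goes in short steps, Python scripts to look and compute and a tool call to move; the robot and the scene stay as the last step left them, time stands still between calls to the robot, and variables do not carry over. Pictures are saved under pics/ and viewed, at most 10 in all, crops included, and the job is handed in when it is done.

Besides the shell and the picture viewer there is one more tool, called after "Call:" as name(argument=value, ...) on one line, values as JSON. drive_tool: Moves the arm, as the interface text tells. Its arguments: {"type":"object","properties":{"commands":{"type":"array"},"gripper":{"type":"number"}},"required":["commands"]}

```bash
mkdir -p pics; cat > h.py <<'E'
import numpy as np, cv2
from bench import get_obs, snapshot
def cam(s):
    R=cv2.Rodrigues(np.array(s["rvec"],float))[0]; t=np.array(s["tvec"],float).ravel(); return R,t
def cloud(s):
    R,t=cam(s); z=s["range_z"]; v,u=np.mgrid[0:480,0:640]
    P=np.stack([(u-s["cx"])/s["fx"]*z,(v-s["cy"])/s["fy"]*z,z],-1)
    return (P-t)@R
def ray(s,u,v,h):
    R,t=cam(s); d=R.T@np.array([(u-s["cx"])/s["fx"],(v-s["cy"])/s["fy"],1]); c=-R.T@t
    return c+d*(h-c[2])/d[2]
E
python3 - <<'E'
from h import *
print(get_obs())
for n in ("scene","side"):
    s=snapshot(n); cv2.imwrite(f"pics/{n}0.png",s["image"]); np.save(f"{n}0.npy",s,allow_pickle=True)
    R,t=cam(s); print(n,-R.T@t,R[2],s["fx"])
E
```

```text
{'time': 0.0, 'joint_positions': array([ 1.17791370e+00,  8.79546458e-02,  1.37222016e+00,  9.27200744e-06,
        1.68355618e+00, -1.03108300e-01]), 'qvel': array([-1.91938015e-03, -8.85348362e-05,  1.97466448e-04,  1.36553850e-04,
        1.65950232e-03, -7.97200744e-05]), 'joint_torque': array([-2.47733391e-03, -3.40198731e+01, -3.02419209e+01,  7.14308512e-02,
        3.35376954e-02, -2.06872000e-04]), 'tool_pos': array([0.15695883, 0.52658136, 0.20432164]), 'ee_rot': array([-3.13946663e+00, -2.29255536e-04,  2.85181912e+00]), 'wrist_force': array([0.29130937, 0.50247795, 0.879676  ]), 'wrist_torque': array([-0.01753227, -0.04039436,  0.00599955]), 'finger_force': 0.0, 'width': 0.09402473044567773}
scene [1.07908585 0.59684366 1.49069239] [-0.35566002 -0.37246848 -0.85718912] 585.1348884772672
side [0.41058045 0.94503921 1.28854202] [ 0.08115005 -0.62009204 -0.78032079] 613.8005615290626
```

View pics/scene0.png

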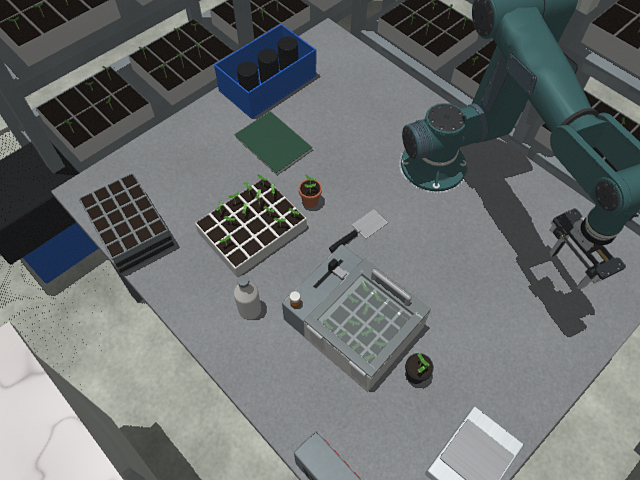

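View pics/side0.png

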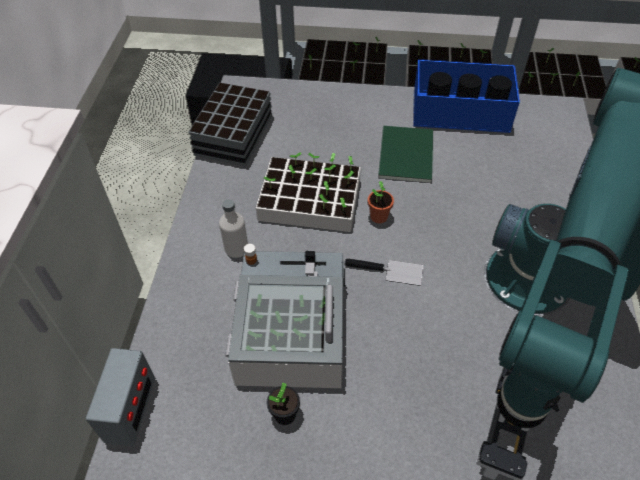

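Scene view: the knob is near (335,265) and the bar runs (375,273)–(408,298). Side view: the knob is near (310,257) and the bar runs (328,283)–(329,342). Next I measure both from the range images.

```bash
python3 - <<'E'
from h import *
for n,(u0,u1,v0,v1) in dict(scene=(290,435,235,385),side=(232,346,245,385)).items():
    s=np.load(f"{n}0.npy",allow_pickle=True).item(); P=cloud(s); m=np.zeros((480,640),bool); m[v0:v1,u0:u1]=1
    ok=m&(s["range_z"]>0)
    top=P[ok&(P[...,2]>.103)&(P[...,2]<.130)]
    print(n,"top",len(top),cv2.minAreaRect(top[:,:2].astype(np.float32)), np.median(top[:,2]))
    h=ok&(P[...,2]>.14)&(P[...,2]<.18)
    k,l,st,c=cv2.connectedComponentsWithStats(h.astype(np.uint8))
    for i in range(1,k):
        if st[i,4]<12: continue
        Q=P[l==i]; print(st[i],c[i].round(1),Q.mean(0).round(4),Q[:,2].max().round(4),cv2.minAreaRect(Q[:,:2].astype(np.float32)))
E
```

```text
scene top 9649 ((0.5762821435928345, 0.25050702691078186), (0.25194549560546875, 0.38362249732017517), 4.7883710861206055) 0.11967421253143981
[328 258  10  11  68] [332.6 262.9] [0.5455 0.0927 0.1486] 0.1577 ((0.5437499284744263, 0.09212717413902283), (0.02744465321302414, 0.01760825328528881), 1.9633041620254517)
[372 269  40  34 285] [391.5 284.6] [0.4853 0.2441 0.1612] 0.1717 ((0.4835193157196045, 0.2421855926513672), (0.01669890619814396, 0.12248895317316055), 4.061548709869385)
[290 291  11  12 106] [294.8 296.6] [0.6856 0.1008 0.1587] 0.1674 ((0.684770941734314, 0.09943254292011261), (0.027417883276939392, 0.02488568425178528), 29.78253936767578)
side top 11473 ((0.5778389573097229, 0.2349819391965866), (0.24814480543136597, 0.3534354865550995), 4.575471878051758) 0.11973474888000851
[244 245  11  13 120] [249.1 250.3] [0.6824 0.1038 0.157 ] 0.1658 ((0.6833861470222473, 0.10186301171779633), (0.025988908484578133, 0.02541031502187252), 89.5195541381836)
[305 251  10   8  77] [309.6 254.4] [0.5419 0.0943 0.1485] 0.1548 ((0.5422968864440918, 0.09318193793296814), (0.021011121571063995, 0.017180675640702248), 7.108541488647461)
[325 285   7  54 342] [328.2 312. ] [0.4818 0.2523 0.1615] 0.1692 ((0.48325854539871216, 0.24283525347709656), (0.012950938194990158, 0.12578809261322021), 5.861294269561768)
```

Call:
drive_tool(commands=[[0,0,-1,0,0,0],[0,0,0,0,0,1],[0,0,0,0,0,1],[0,0,0,0,0,1],[0,0,0,0,0,1],[0,0,0,0,0,1],[0,0,0,0,0,1],[0,0,0,0,0,1],[0,0,0,0,0,1],[0,0,0,0,0,1],[0,0,0,0,0,1],[0,0,0,0,0,1],[0,0,0,0,0,1]], gripper=0.3)

```text
time: 1.72
tool_pos: [0.1571, 0.5268, 0.2448]
ee_rot: [-3.141, 0.001, 1.649]
wrist_force: [0.3, 0.2, -0.2]
width: 0.0656
finger_force: 0.0
```

Call:
drive_tool(commands=[[-0.96,0.73,0,0,0,0],[-0.96,0.73,0,0,0,0],[-0.96,0.73,0,0,0,0],[-0.96,0.73,0,0,0,0],[-0.96,0.73,0,0,0,0],[-0.96,0.73,0,0,0,0],[-0.96,0.73,0,0,0,0],[-0.96,0.73,0,0,0,0],[-0.96,0.73,0,0,0,0],[-0.96,0.73,0,0,0,0],[-0.96,0.73,0,0,0,0],[-0.96,0.73,0,0,0,0],[0,0,0,0,0,0],[0,0,0,0,0,0]])

```text
time: 3.48
tool_pos: [0.5433, 0.0964, 0.2449]
ee_rot: [-3.14, -0.001, 1.652]
wrist_force: [-0.1, 1.0, 0.1]
width: 0.0657
finger_force: 0.0
```

```bash
python3 - <<'E'
from h import *
o=get_obs(); print(o["time"],o["tool_pos"],o["ee_rot"],o["joint_positions"])
s=snapshot("wrist"); cv2.imwrite("pics/w1.png",s["image"]); np.save("w1.npy",s,allow_pickle=True)
P=cloud(s);z=P[...,2];h=(s["range_z"]>0)&(z>.14)&(z<.18)
k,l,st,c=cv2.connectedComponentsWithStats(h.astype(np.uint8))
for i in range(1,k):
    if st[i,4]<100: continue
    Q=P[l==i]; print(st[i],Q.mean(0).round(4),Q[:,2].max().round(4),cv2.minAreaRect(Q[:,:2].astype(np.float32)))
E
```

```text
3.475 [0.5432766  0.09638676 0.24490966] [-3.14016954e+00 -6.62291539e-04  1.65161744e+00] [ 7.24134067e-02  8.80915802e-02  1.29234893e+00  6.62448002e-04
  1.76258074e+00 -8.28237183e-03]
[ 223    0   31  114 2580] [0.4861 0.212  0.1621] 0.1665 ((0.4851014018058777, 0.2119121253490448), (0.014171440154314041, 0.06352919340133667), 4.76969575881958)
[297 235  34  24 773] [0.5424 0.0929 0.1497] 0.1526 ((0.5425947904586792, 0.09188180416822433), (0.023852115496993065, 0.015775110572576523), 3.8009049892425537)
[ 489  235   47   41 1470] [0.6805 0.1005 0.1582] 0.1624 ((0.6828722953796387, 0.09934955090284348), (0.026489853858947754, 0.026351166889071465), 38.49396514892578)
```

View pics/w1.png

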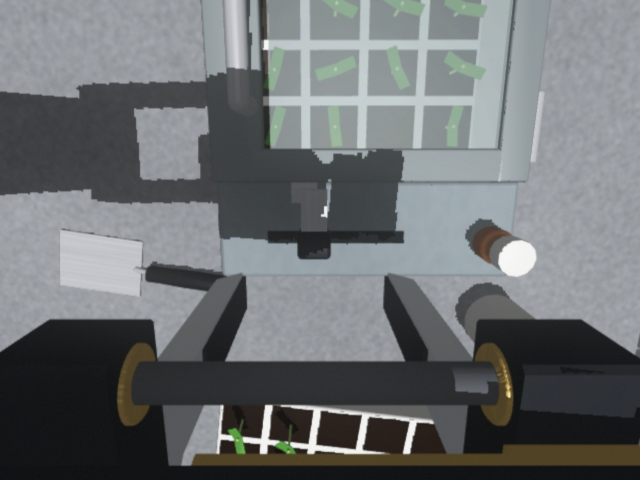

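Wrist view: the knob top is near (314,245), between the open fingers, the bar is at (237,60), and the vial at (515,257). The knob is at (0.5425, 0.092) and the yaw is about 4.6°. Descending to pinch it.

Call:
drive_tool(commands=[[-0.11,-0.02,0.5,0,0,0],[0,0,0.8,0,0,0],[0,0,0.8,0,0,0],[0,0,0.75,0,0,0],[0,0,0,0,0,0]])

```text
time: 4.15
tool_pos: [0.5406, 0.0928, 0.129]
ee_rot: [-3.136, -0.0, 1.654]
wrist_force: [-0.3, -0.2, 0.4]
width: 0.0661
finger_force: 0.0
```

Call:
drive_tool(commands=[[0,0,0,0,0,0],[0,0,0,0,0,0],[0,0,0,0,0,0],[0,0,0,0,0,0],[0,0,0,0,0,0],[0,0,0,0,0,0]], gripper=1)

```text
time: 4.9
tool_pos: [0.5434, 0.0916, 0.1319]
ee_rot: [3.141, -0.0, 1.652]
wrist_force: [-0.7, -0.5, 1.7]
width: 0.0238
finger_force: 30.0
```

Call:
drive_tool(commands=[[0,0.2,0,0,0,0],[0,0.2,0,0,0,0],[0,0.2,0,0,0,0],[0,0.2,0,0,0,0],[0,0.1,0,0,0,0],[0,0,0,0,0,0],[0,0,0,0,0,0]])

```text
time: 5.78
tool_pos: [0.5801, 0.0947, 0.1318]
ee_rot: [3.139, -0.0, 1.652]
wrist_force: [1.9, -0.7, 3.3]
width: 0.0238
finger_force: 30.0
```

Call:
drive_tool(commands=[[0,0.1,0,0,0,0],[0,0.05,0,0,0,0],[0,0,0,0,0,0],[0,0,0,0,0,0]])

```text
time: 6.28
tool_pos: [0.585, 0.0951, 0.1318]
ee_rot: [-3.141, 0.0, 1.652]
wrist_force: [-1.0, 0.5, 5.7]
width: 0.0243
finger_force: 30.0
```

Call:
drive_tool(commands=[[0,0.06,0,0,0,0],[0,0.06,0,0,0,0],[0,0,0,0,0,0],[0,0,0,0,0,0]])

```text
time: 6.78
tool_pos: [0.5853, 0.0951, 0.1318]
ee_rot: [-3.131, 0.0, 1.652]
wrist_force: [-12.1, -1.3, 12.1]
width: 0.0237
finger_force: 30.0
```

Call:
drive_tool(commands=[[0,0,0,0,0,0],[0,0,0,0,0,0],[0,-0.1,0,0,0,0],[0,0,-0.7,0,0,0],[0,0,-0.9,0,0,0],[0,0,-0.9,0,0,0],[0,0,-0.3,0,0,0],[0.9,-0.5,0,0,0,0],[0.9,-0.5,0,0,0,0],[0.9,-0.6,0,0,0,0],[0.9,-0.6,0,0,0,0],[0,0,0,0,0,0],[0,0,0,0,0,0]], gripper=0.3)

```text
time: 8.4
tool_pos: [0.4865, 0.2311, 0.2424]
ee_rot: [-3.14, 0.001, 1.652]
wrist_force: [0.5, -0.3, -0.8]
width: 0.0656
finger_force: 0.0
```

```bash
python3 - <<'E'
from h import *
o=get_obs(); print(o["time"],o["tool_pos"],o["ee_rot"])
for n in ("wrist","scene","side"):
    s=snapshot(n)
    if n=="wrist": cv2.imwrite("pics/w2.png",s["image"])
    P=cloud(s);z=P[...,2];h=(s["range_z"]>0)&(z>.14)&(z<.18)&(abs(P[...,0]-.55)<.16)&(abs(P[...,1]-.18)<.14)
    k,l,st,c=cv2.connectedComponentsWithStats(h.astype(np.uint8))
    for i in range(1,k):
        if st[i,4]<12: continue
        Q=P[l==i]; print(n,st[i],Q.mean(0).round(4),Q[:,2].max().round(4),cv2.minAreaRect(Q[:,:2].astype(np.float32)))
E
```

```text
8.4 [0.48653097 0.23113693 0.24242425] [-3.14040794e+00  9.46238854e-04  1.65186001e+00]
wrist [ 300  136   21  179 3587] [0.4822 0.2459 0.1628] 0.1663 ((0.48225390911102295, 0.24259331822395325), (0.013725819066166878, 0.12196702510118484), 4.8137969970703125)
wrist [406 405  29  22 504] [0.5803 0.0963 0.1494] 0.1526 ((0.5826107859611511, 0.09541371464729309), (0.020229293033480644, 0.016499772667884827), 4.6625657081604)
scene [318 269   9  10  60] [0.5877 0.0964 0.1496] 0.1569 ((0.5859250426292419, 0.09593542665243149), (0.02361912466585636, 0.017321253195405006), 12.199464797973633)
scene [371 270  41  33 234] [0.4851 0.2527 0.1607] 0.1718 ((0.48368874192237854, 0.2418021559715271), (0.017834659665822983, 0.1230667233467102), 4.882362365722656)
scene [290 291  11  13 105] [0.6856 0.1007 0.1584] 0.1683 ((0.6839516758918762, 0.09880733489990234), (0.027587855234742165, 0.025324473157525063), 27.860475540161133)
side [244 244  11  14 127] [0.6825 0.1031 0.1572] 0.1684 ((0.6831662654876709, 0.10047992318868637), (0.024330195039510727, 0.028726013377308846), 7.389543533325195)
side [325 285   7  54 338] [0.4818 0.252  0.1618] 0.1711 ((0.4831846356391907, 0.24346476793289185), (0.012924082577228546, 0.12416677176952362), 5.871882438659668)
```

View pics/w2.png

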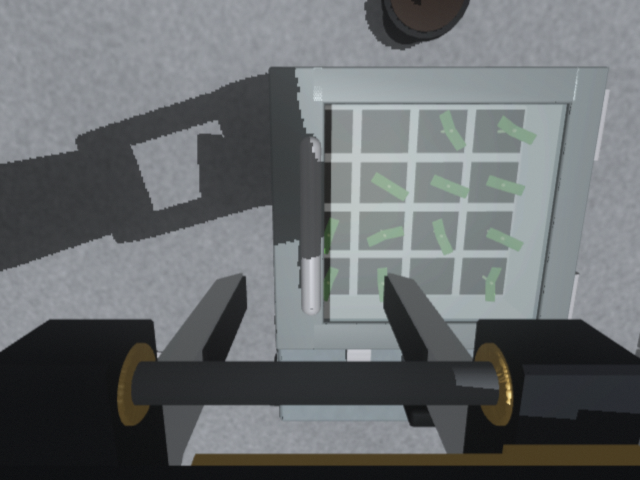

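Wrist view: the bar spans (312,140)–(312,312) on the shut lid. The knob, at the lower right, measures about 0.585 in x, which is its end stop. Going down onto the bar.

Call:
drive_tool(commands=[[0.29,-0.06,0.4,0,0,0],[0,0,0.8,0,0,0],[0,0,0.8,0,0,0],[0,0,0.5,0,0,0],[0,0,0,0,0,0],[0,0,0,0,0,0]])

```text
time: 9.3
tool_pos: [0.4835, 0.2432, 0.1439]
ee_rot: [3.141, -0.0, 1.652]
wrist_force: [1.1, 0.5, 0.1]
width: 0.0658
finger_force: 0.0
```

Call:
drive_tool(commands=[[0,0,0,0,0,0],[0,0,0,0,0,0],[0,0,0,0,0,0],[0,0,0,0,0,0],[0,0,0,0,0,0],[0,0,0,0,0,0]], gripper=1)

```text
time: 10.05
tool_pos: [0.4825, 0.2429, 0.1434]
ee_rot: [-3.14, 0.0, 1.652]
wrist_force: [-1.3, -0.1, 1.2]
width: 0.0132
finger_force: 30.0
```

```bash
python3 - <<'E'
import numpy as np
a=np.radians([0,2,5,8,12,16,20,24,28,32,36,40,43,45]); f=210*np.cos(a)-47*np.sin(a); u=210*np.sin(a)+47*np.cos(a)
print(np.c_[-np.diff(f)/40,-np.diff(u)/40].round(3), 210-f[-1],u[-1]-47)
E
```

```text
[[ 0.044 -0.183]
 [ 0.078 -0.271]
 [ 0.092 -0.266]
 [ 0.144 -0.347]
 [ 0.168 -0.336]
 [ 0.191 -0.323]
 [ 0.213 -0.309]
 [ 0.234 -0.293]
 [ 0.254 -0.276]
 [ 0.273 -0.258]
 [ 0.29  -0.238]
 [ 0.228 -0.165]
 [ 0.157 -0.103]] 94.74159466659275 134.7264427649427
```

Call:
drive_tool(commands=[[0,0.04,-0.18,0,0,0],[0,0.08,-0.27,0,0,0],[0,0.09,-0.27,0,0,0],[0,0.07,-0.17,0,0,0],[0,0.07,-0.17,0,0,0],[0,0.08,-0.17,0,0,0],[0,0.08,-0.17,0,0,0],[0,0.19,-0.32,0,0,0],[0,0,0,0,0,0],[0,0,0,0,0,0]])

```text
time: 11.3
tool_pos: [0.5104, 0.2451, 0.2135]
ee_rot: [-3.14, -0.0, 1.652]
wrist_force: [-5.6, -0.7, 0.1]
width: 0.0132
finger_force: 30.0
```

```bash
python3 - <<'E'
from h import *
s=snapshot("side"); cv2.imwrite("pics/s3.png",cv2.resize(s["image"][200:420,180:480],None,fx=2,fy=2))
E
```

```text
(no output)
```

View pics/s3.png

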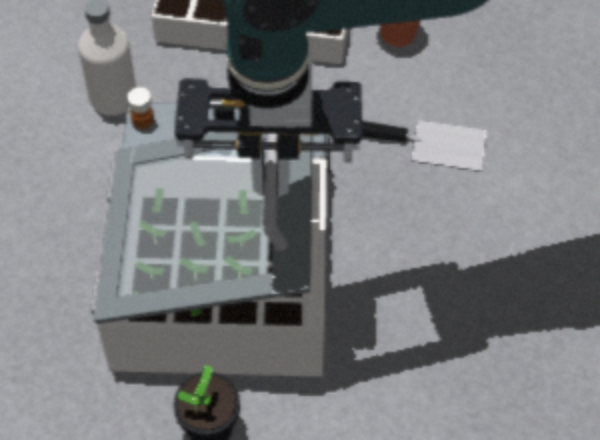

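The lid is rising with the bar held in the fingers: its edge runs (100,315)–(310,285) in the crop, and the vial and bottle are clear. I carry on along the arc.

Call:
drive_tool(commands=[[0,0.11,-0.155,0,0,0],[0,0.11,-0.155,0,0,0],[0,0.12,-0.15,0,0,0],[0,0.12,-0.15,0,0,0],[0,0.13,-0.14,0,0,0],[0,0.13,-0.14,0,0,0],[0,0.14,-0.13,0,0,0],[0,0.14,-0.13,0,0,0],[0,0.14,-0.12,0,0,0],[0,0.14,-0.12,0,0,0],[0,0,0,0,0,0],[0,0,0,0,0,0]])

```text
time: 12.85
tool_pos: [0.5613, 0.2493, 0.2718]
ee_rot: [3.14, -0.001, 1.652]
wrist_force: [-8.4, -1.8, 5.2]
width: 0.0135
finger_force: 30.0
```

Call:
drive_tool(commands=[[0,0.12,-0.06,0,0,0],[0,0.12,-0.06,0,0,0],[0,0.12,-0.06,0,0,0],[0,0,0,0,0,0],[0,0,0,0,0,0],[0,0,0,0,0,0]])

```text
time: 13.6
tool_pos: [0.5751, 0.2504, 0.2812]
ee_rot: [3.138, -0.001, 1.652]
wrist_force: [-10.0, -2.3, 10.7]
width: 0.0129
finger_force: 30.0
```

```bash
python3 - <<'E'
from h import *
o=get_obs(); print(o["time"],o["tool_pos"],o["wrist_force"],o["width"])
c,sn=np.cos(.081),np.sin(.081); K=np.array([.5845,.0955]); 
for n in ("side","scene"):
    s=snapshot(n); P=cloud(s)
    if n=="side": cv2.imwrite("pics/s4.png",cv2.resize(s["image"][180:420,180:480],None,fx=2,fy=2))
    d=P[...,:2]-K; gx=d[...,0]*c+d[...,1]*sn; gy=-d[...,0]*sn+d[...,1]*c-.115; z=P[...,2]
    # frame of lid: left rim
    m=(s["range_z"]>0)&(gy>.125)&(gy<.147)&(gx>-.1)&(gx<.11)&(z>.13)&(z<.32)
    if m.sum()>20:
        q=cv2.fitLine(np.stack([gx[m],z[m]],1).astype(np.float32),cv2.DIST_HUBER,0,.01,.01).ravel()
        print(n,m.sum(),np.degrees(np.arctan(q[1]/q[0])),q)
    kn=(s["range_z"]>0)&(abs(gy+.115)<.012)&(abs(gx)<.04)&(z>.14)&(z<.158)
    print("knob",kn.sum(),gx[kn].mean() if kn.any() else None)
E
```

```text
13.6 [0.57511991 0.25044068 0.28121677] [-10.02414028  -2.26015136  10.71645464] 0.012945095532711405
side 681 -44.331295 [ 0.7153111  -0.6988061   0.0170101   0.22803575]
knob 0 None
scene 812 -44.386906 [ 0.7146326  -0.6995      0.03050178  0.2153943 ]
knob 58 0.003131655062445287
```

View pics/s4.png

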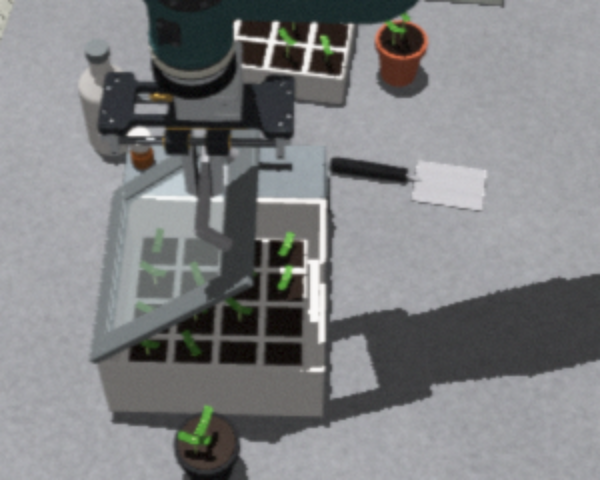

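The lid measures 44.4° in both views, is held by the bar, and the knob is at its stop. I hold for a moment, then hand in.

Call:
drive_tool(commands=[[0,0,0,0,0,0],[0,0,0,0,0,0],[0,0,0,0,0,0],[0,0,0,0,0,0]])

```text
time: 14.2
tool_pos: [0.5751, 0.2504, 0.2812]
ee_rot: [3.138, -0.001, 1.652]
wrist_force: [-9.5, -1.5, 10.8]
width: 0.0133
finger_force: 30.0
```

```bash
python3 -c "
from bench import *
o=get_obs();print(o['tool_pos'],o['width'],o['finger_force'],abs(o['qvel']).max())
print(close_job())"
```

```text
[0.57509328 0.2504426  0.2812023 ] 0.01327048571261641 30.00385880470276 0.003144180290400095
the job is handed in; nothing more can be done
None
```

I handed the job in after about 14 s: the lock knob is at its unlocked end stop and the gripper holds the lid still by its bar at about 44.4°, but `close_job()` returned no verdict.

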